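# Uncover the calibration fixture and present the offset lever level above it

## Robot

A 7-joint arm with a two-finger parallel gripper is mounted at the origin on a cart in front of the work surface, level with it; the furniture and walls round the work are solid. World frame = base frame: x ahead of the robot, y to its left, z up, the work surface at z = 0. Lengths are in mm, angles in rad, forces in N, time in s.
With the tool pointing down it reaches from about 400 to 875 mm from the base axis. Payload 4.4 kg.
Tool frame: the origin (TCP) lies on the mounting face of the last link; the fingertips stand 173 mm ahead of it and the grasp point (between the pads) lies 155 mm ahead of it; z points along the fingers, y is the line along which they close (so a half turn about z gives the same grasp; the last joint's range is limited). The gripper opens to 85 mm and grips with 20 to 120 N. Pads are 22 mm wide; open, the fingers measure 114 mm over their backs; the gripper's body (76 mm by 85 mm) begins 54 mm behind the grasp point. The pads swing forward as they close: fully open they stand 13 mm farther back than shut.
Start: joints at [1.12, 0.628, 0.038, 1.517, -0.027, 0.996, -0.02], TCP at [244.014, -602.472, 404.713] pointing down, gripper open.
Joint ranges: [-3.06, 3.06], [-0.37, 2.12], [-1.25, 1.32], [0.18, 2.47], [-1.1, 4.24], [0.23, 1.98], [-2.94, 2.94]. Speed limits (rad/s): [2.57, 2.57, 3.14, 3.14, 3.14, 3.14, 3.14].

## Interface

Orientations are given as [roll, pitch, yaw] about the fixed x, y, z axes, in that order (R = Rz(yaw) Ry(pitch) Rx(roll)).
In Python, from cell import * gives the robot as it stands. The module is installed in compiled form; this text tells all that it offers.
- The arm moves only by the tool jog_arm, never from a script. Its argument "steps" is a list of rows, each a list of 7 numbers: the opening, from -1 (shut) to 1 (fully open), so that 0 is half open, then the shift along the tool's x, y, z as a fraction of full scale, then the turn, a rotation vector about the tool's x, y, z as a fraction of full scale. A call has 1 to 10 rows; each row shifts and turns the commanded pose from where the row before left it, along the tool's axes as they then stand; what a row does not reach is not made up. Full scale, the value 1, is 500 mm for a shift and 2 rad for a turn. A row lasts 1/8 s, in which the tool goes at most 62.5 mm and 10.7 degrees, less where a joint would pass 70% of its speed; a pose out of reach is approached as far as the arm can. A call with a number of a shift or a turn outside -1 to 1 is refused whole. A call with a gripper value outside its range is refused whole. The fingers move at their own pace and stop on an object; the grip force is fixed at half the most. Time passes only in rows, so rows that do not move let the fingers close. It gives the time, the measured TCP pose, the force, the opening and the grip force at its end, in the units of the state.
- read_state(): the state, without advancing time (a new reading comes with each control period).
- get_image(name): name is "scene" or "top"; returns a dict with "pixels" (384x512x3 uint8, red, green, blue), "depth" (384x512 float32, mm along the optical axis (not along the pixel's ray), 0 where there is no reading), "vertical_fov" (degrees; the focal length in pixels is half the picture's height over the tangent of half this angle, whatever the lens; pixels are square), "cx", "cy" (the principal point, pixels), "k1" (the pictures are not rectified: a ray, as slopes to the right and down, at radius r is drawn at 1 + k1 r^2 times it, then the intrinsics apply), "R" (3x3) and "t" (3): a world point X has camera coordinates R X + t. Camera axes: x right, y down, z forward; pixel columns grow to the right and rows downward; lengths in mm; the calibration is good to about 2 mm. A picture is of the moment at which its call begins.
- finish_job(): hands the job in; it is judged then, once.
The state is a dict: "clock": time; "qpos": joint angles; "qd": joint speeds; "tau": joint torques, N m; "eef_pos": TCP position; "tool_rot": TCP orientation; "force": force on the tool from outside, world axes, zero at the start; "torque": the same for the moment, N m; "width": finger opening in mm; "gripper_force": force on a finger pad.
Only numpy, scipy, OpenCV 4.12 (cv2) and the standard library are available. Lean on these libraries where they do the work, as an engineer would, in place of code of your own. Each camera call takes 0.05 s, during which the arm holds its last target. There are 200 camera calls.

## Task

Take the channel-shaped guard off the pin of the calibration fixture and drape it over the middle part of the horizontal rail so that it hangs there by itself. Then lift the steel lever by its balance point (the stretch of bar between the two raised ribs) and hold it level and still above the fixture, its big hub centred over the pin and its bar running over the fork, with the underside of the hub about 40 mm above the tip of the pin. Finish while holding it there, touching neither fixture nor guard, and leave the other things on the desk where they are.

Things in the scene. Friction and masses are not known exactly. Their poses are not given: they have to be found in the camera images.
- guard_fin (a point): Grip fin of the loose grey plastic guard (0.12 kg); this point is the fin's centre, the fin is 40 mm long (guard x), 12 mm thick (guard y) and 34 mm high. It stands on the flat roof (60 x 36 mm, top face 17 mm below this point) of an inverted U channel open at both ends along x and below: walls 60 mm long, 5 mm thick, 26 mm apart inside, 50 mm deep. The feet are 72 mm below this point. It starts standing on the fixture's plate, straddling the pin. z up.
- guard_roof (a point): The middle of the underside of the guard's roof, 22 mm below the fin's centre; hung up, it rests on the top of the rail's bar. Axes as the guard's: x along the channel.
- rail_mid (a point): Middle of the axis of a fixed horizontal round steel bar, 12 mm in diameter, 180 mm long along this point's y axis between two posts, 130 mm above the desk. x across the bar, z up.
- guard: The guard itself; origin at the centre of its underside (between the feet), axes as guard_fin.
- rail: The rail stand, fixed to the desk; origin on the desk below the middle of the bar, y along the bar.
- fixture: Calibration fixture, fixed: aluminium base plate 210 x 70 x 12 mm with a pin near one end and a fork rest near the other; origin at the centre of its underside, x axis from the pin towards the fork, z up.
- fixture_pin (a point): Tip of the fixture's upright pin (12 mm in diameter, 30 mm high above the plate, tip 42 mm above the desk), 75 mm from the plate's centre. x towards the fork.
- fixture_fork (a point): Top of the fork rest, midway between its two cheeks (20 mm apart, tops 46 mm above the desk), 150 mm from the pin.
- fixture_boss_mark (a point): Point at pin-tip height, 178 mm from the pin on the line through pin and fork, right at the far end of the plate: the lever's small end boss belongs above it.
- lever: Loose steel offset lever, 0.45 kg give or take 15 percent, about 215 mm long and 30 mm high, lying on the desk on its hub and end boss; origin at the centre of the hub's underside, x along the bar from hub to end boss, z up.
- lever_balance (a point): The lever's balance point (centre of mass along its length), at the middle of the bar's section, 20 mm above the underside and 50 mm from the hub's centre. The bar here is 14 mm wide (y), 20 mm high (its underside 10 mm above the desk) and free on both sides; two low ribs across its top, 38 mm apart, mark this place. Axes as the lever's. Grip it here across y, within 15 mm along the bar.
- lever_hub (a point): Centre of the underside of the hub, the lever's big round end: 48 mm in diameter, 30 mm high, with an upright 16 mm bore.
- lever_end (a point): Centre of the underside of the small boss at the other end: 24 mm in diameter, 30 mm high, 178 mm from the hub's centre.
- cup: A lidded white specimen cup, 61 mm wide and 62 mm high: leave it alone; origin at its underside.
- sticky_notes: A pad of sticky notes 76 x 76 x 21 mm: leave it alone; origin at its underside.
- timer: A small bench timer 34 x 68 x 63 mm: leave it alone; origin at its underside.
- tape: A roll of masking tape, 96 mm wide and 25 mm high: leave it alone; origin at its underside.

How it is judged:
By the outcome, as a careful person would: the job done as asked, in the order asked, and still so for the second after the job is handed in, while the arm keeps its last pose, push and grip.
It also fails if it takes over 54 s, if anything falls off the work surface, if the arm or the gripper's body presses on something with over 40 N, if the wrist force passes 120 N, or if a joint passes its speed limit or range.

## Working session

There is one attempt and no reset: what is moved stays moved. The work goes in short steps, Python scripts to look and compute and a tool call to move; the robot and the scene stay as the last step left them, time stands still between calls to the robot, and variables do not carry over. Pictures are saved under pics/ and viewed, at most 10 in all, crops included, and the job is handed in when it is done.

Besides the shell and the picture viewer there is one more tool, called as a command line: name --pt "numbers of a row" for each row, then --argument value for the rest. jog_arm: Moves the arm, as the interface text tells. Shift numbers are shares of 500 mm and turn numbers shares of 2 rad, none past 1 either way. Its arguments: {"type":"object","properties":{"steps":{"type":"array"}},"required":["steps"]}

```bash
mkdir -p pics; cat > h.py <<'E'
from cell import *
import numpy as np, cv2
def K(im):
    f=im["pixels"].shape[0]/2/np.tan(np.radians(im["vertical_fov"])/2); return f
def undist(im,uv):
    f=K(im); d=(np.asarray(uv,float).reshape(-1,2)-[im["cx"],im["cy"]])/f
    s=d.copy()
    for _ in range(20): s=d/(1+im["k1"]*(s**2).sum(1,keepdims=True))
    return s
def onplane(im,uv,z):
    s=undist(im,uv); R,t=np.array(im["R"]),np.array(im["t"])
    c=-R.T@t; d=np.c_[s,np.ones(len(s))]@R
    return c+d*((z-c[2])/d[:,2])[:,None]
def cloud(im):
    h,w=im["depth"].shape; u,v=np.meshgrid(np.arange(w),np.arange(h))
    s=undist(im,np.c_[u.ravel(),v.ravel()]); Z=im["depth"].reshape(-1,1)
    P=(np.c_[s,np.ones(len(s))]*Z-np.array(im["t"]))@np.array(im["R"])
    P[Z[:,0]==0]=np.nan
    return P.reshape(h,w,3)
def save(im,n,crop=None,sc=1):
    p=cv2.cvtColor(im["pixels"],cv2.COLOR_RGB2BGR)
    if crop: a,b,c,d=crop; p=p[b:d,a:c]
    cv2.imwrite("pics/"+n,cv2.resize(p,None,fx=sc,fy=sc,interpolation=cv2.INTER_CUBIC))
E
python3 - <<'E'
from h import *
for n in("scene","top"):
    im=get_image(n); save(im,n+"0.png",sc=1.5); np.save(n+"0.npy",im,allow_pickle=True)
    print(n,-np.array(im["R"]).T@im["t"],K(im),im["k1"],(im["depth"]>0).mean())
s=read_state();print(s)
E
```

```text
scene [ 484.47587536  805.35923291 1023.57989495] 434.4757996625592 -0.004787360068852986 0.9957021077473959
top [ 401.63805115   30.92798613 1246.62253003] 391.82745352406687 -0.10953878186944088 0.9960835774739584
{'clock': 0.1, 'qpos': array([ 1.12021845,  0.62926396,  0.03840933,  1.51823567, -0.02699662,
        0.99627602, -0.01997827]), 'qd': array([-8.88351040e-05, -2.32738279e-03,  9.68199825e-05, -1.67282978e-03,
        4.16025547e-04, -1.29355322e-03,  7.07183153e-04]), 'tau': array([ 2.79043532e-03, -5.64542198e+01,  1.23068757e+00, -1.93979055e+01,
        1.14002684e-02,  5.37532411e-03,  2.03155304e-05]), 'eef_pos': array([ 243.93436164, -602.22546425,  403.8837857 ]), 'tool_rot': array([-3.13992632e+00, -1.65321159e-06,  3.84830838e-01]), 'force': array([-0.23626968,  0.33992959,  0.36375384]), 'torque': array([0.03183899, 0.01198351, 0.02843474]), 'gripper_force': 0.0, 'width': 85.36725792776407}
```

View pics/scene0.png

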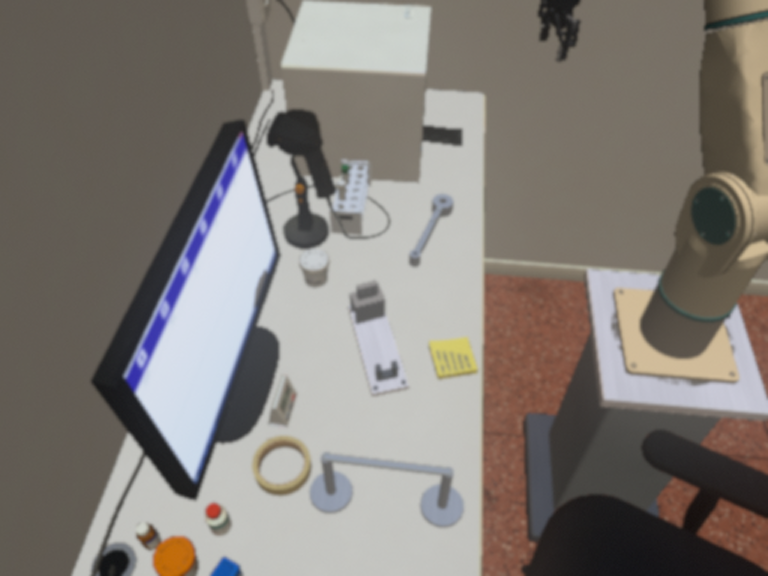

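View pics/top0.png

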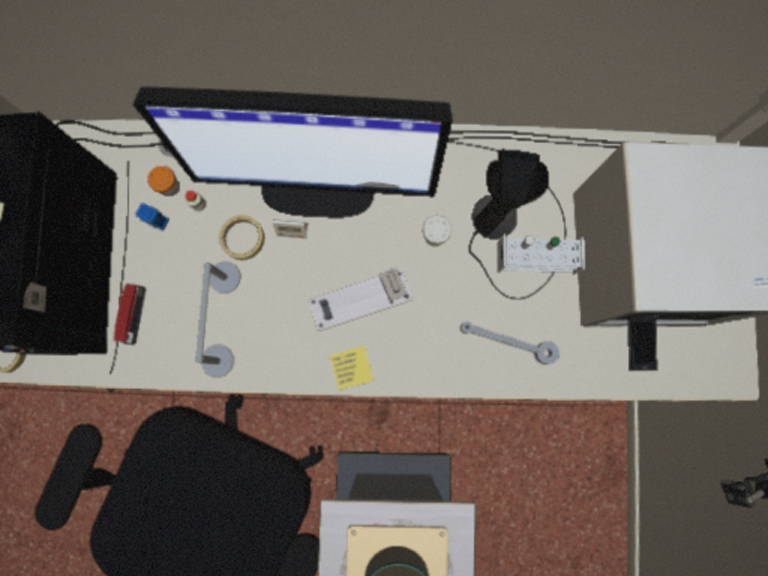

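The scene view shows the guard on the fixture at (368,300), the rail at (325..450,460) and the lever at (440,205)–(414,257). In the top view the guard fin is at about (393,282), the fork at (325,307), the rail from (207,265) to (200,358), the lever hub at (546,352) and its end boss at (466,328). Both are in 1.5x pixels. Next I'll measure these from the clouds.

```bash
cat > m.py <<'E'
from h import *
def rect(P,name):
    P=P[:,:2].astype(np.float32)
    r=cv2.minAreaRect(P); print(name,len(P),"med",np.median(P,0).round(1),"rect c",np.round(r[0],1),"size",np.round(r[1],1),"ang",round(r[2],1))
    return r
def reg(C,px,zlo,zhi):
    a,b,c,d=[int(v/1.5) for v in px]; Q=C[b:d,a:c].reshape(-1,3); return Q[(Q[:,2]>zlo)&(Q[:,2]<zhi)]
E
python3 - <<'E'
from m import *
T=np.load("top0.npy",allow_pickle=True).item();S=np.load("scene0.npy",allow_pickle=True).item()
for n,im,B in(("top",T,dict(fix=(300,260,420,335),rail=(185,255,250,385),lev=(450,310,570,370))),("scene",S,dict(fix=(340,275,420,400),rail=(300,440,480,535),lev=(400,185,465,270)))):
    C=cloud(im); print(n)
    d=reg(C,B["fix"],-10,200); print("hist",np.histogram(d[:,2],bins=range(-10,130,10))[0])
    rect(reg(C,B["fix"],92,115),"fin"); rect(reg(C,B["fix"],70,115),"roof"); rect(reg(C,B["fix"],6,20),"plate")
    rect(reg(C,B["fix"],30,50),"fork")
    rect(reg(C,B["rail"],125,150),"rail"); rect(reg(C,B["lev"],16,45),"lever"); 
    q=reg(C,B["lev"],16,45);print("lev z",np.percentile(q[:,2],[5,50,95]))
    q=reg(C,B["rail"],125,150);print("rail z",np.percentile(q[:,2],[5,50,95]))
    q=C.reshape(-1,3);q=q[(q[:,0]>400)&(q[:,0]<900)&(abs(q[:,1])<400)];print("desk",np.median(q[:,2]))
    hh=q[q[:,2]>90]; print("tall x min", np.nanpercentile(hh[abs(hh[:,1])<150][:,0],[0,1,5]))
E
```

```text
top
hist [1485 1362  817   30    8   40    5  154   13    5   28   30    0]
fin 57 med [591.9  19.7] rect c [593.2  20.8] size [39.4 12.7] ang 24.2
roof 76 med [591.6  19.7] rect c [592.8  19. ] size [57.9 30.2] ang 27.8
plate 1138 med [562.2 100.9] rect c [566.3  82.1] size [131.8 237.2] ang 0.5
fork 48 med [552.8 157.3] rect c [563.9  83.7] size [ 54.4 174.5] ang 21.4
rail 302 med [517.  383.6] rect c [520. 385.] size [ 16.2 192.7] ang 88.6
lever 447 med [ 480.3 -256. ] rect c [ 490.1 -230.3] size [217.4  47.3] ang 70.5
lev z [21.36529976 29.57532199 33.92632822]
rail z [128.48522262 133.92158209 138.28248336]
desk 5.339104755059775
tall x min [573.7467743  609.03658028 734.49417532]
scene
hist [1278 1624  968   96   69   91   44  152   31   34   36   36    0]
fin 67 med [596.2  23. ] rect c [596.3  23. ] size [39.4 15. ] ang 23.6
roof 137 med [598.  25.] rect c [596.2  22.7] size [53.9 22.1] ang 31.5
plate 1153 med [565.9 106.1] rect c [542.8  82.8] size [146.8 206.3] ang 19.4
fork 160 med [573.   45.3] rect c [569.4  86.3] size [ 57.7 175.5] ang 23.4
rail 519 med [521.9 389.4] rect c [522.8 388.4] size [ 16.7 194.9] ang 88.5
lever 351 med [ 484.1 -243.3] rect c [ 483.2 -222.8] size [219.3  47.1] ang 77.7
lev z [18.61538201 29.24758891 33.62350802]
rail z [128.90053901 134.29926399 137.27936583]
desk 12.672200709657051
tall x min [579.05082563 603.21011526 701.01018934]
```

```bash
python3 - <<'E'
from m import *
T=np.load("top0.npy",allow_pickle=True).item();S=np.load("scene0.npy",allow_pickle=True).item()
for n,im,B in(("top",T,dict(rail=(190,255,250,385),lev=(450,310,570,370))),("scene",S,dict(rail=(300,440,480,535),lev=(400,185,465,270)))):
    C=cloud(im); print(n)
    q=reg(C,B["lev"],15,45)[:,:2]; c=q.mean(0); ax=np.linalg.svd(q-c,full_matrices=False)[2][0]; ax*=np.sign(ax[1])
    s=(q-c)@ax; lo,hi=np.percentile(s,[.5,99.5]); print("ends",c+ax*lo,c+ax*hi,hi-lo,np.degrees(np.arctan2(ax[1],ax[0])))
    # hub = points within 48 of low end; boss within 24
    for nm,m in(("hub",s<lo+46),("boss",s>hi-24)):
        p=q[m]; print(nm,np.round(cv2.minEnclosingCircle(p.astype(np.float32)),1) if 0 else (p.mean(0).round(1),[round(float(v),1) for v in np.r_[cv2.minEnclosingCircle(p.astype(np.float32))[0],cv2.minEnclosingCircle(p.astype(np.float32))[1]]]))
    q=reg(C,B["rail"],126,145)[:,:2]; 
    v=cv2.fitLine(q.astype(np.float32),cv2.DIST_HUBER,0,.01,.01).ravel(); v[:2]*=np.sign(v[0]); print("rail dir",np.degrees(np.arctan2(v[1],v[0])),"pt",v[2:], "xr",np.percentile(q[:,0],[1,50,99]))
    q=reg(C,(300,260,420,335) if n=="top" else (340,275,420,400),92,115)[:,:2]; v=cv2.fitLine(q.astype(np.float32),cv2.DIST_HUBER,0,.01,.01).ravel(); print("fin dir",np.degrees(np.arctan2(v[1],v[0])),v[2:])
    d=C.reshape(-1,3);d=d[(d[:,0]>440)&(d[:,0]<480)&(abs(d[:,1]+100)<80)];print("desk z",np.median(d[:,2]))
    q=C.reshape(-1,3);
    col=im["pixels"].reshape(-1,3).astype(int); m=(col[:,0]>150)&(col[:,2]<100)&(col[:,1]>140)&(abs(q[:,0]-450)<100)&(abs(q[:,1]-90)<80);rect(q[m],"notes")
E
```

```text
top
ends [ 456.5232012  -328.54111651] [ 513.04326154 -125.50468247] 210.75652011126442 74.44418096548371
hub (array([ 462.5, -306.1]), [461.8, -308.0, 26.0])
boss (array([ 510.2, -135.7]), [511.4, -136.3, 13.1])
rail dir -1.8093194 pt [517.4406 383.515 ] xr [424.06384115 515.78936236 612.99579025]
fin dir 25.169296 [592.5983    20.554846]
desk z -0.136256413469989
notes 0 med [nan nan] rect c [0. 0.] size [0. 0.] ang 0.0
scene
ends [ 456.53904561 -328.16477402] [ 517.54259735 -122.82834878] 214.2066312091203 73.45380270285847
hub (array([ 464.1, -303.5]), [465.4, -305.5, 25.2])
boss (array([ 515.3, -130.8]), [516.2, -132.3, 14.5])
rail dir -1.3893867 pt [521.9798 389.3208] xr [427.78457955 522.20633167 617.59563954]
fin dir 23.87765 [595.7439    23.507168]
desk z 0.17927346667384275
notes 28 med [401.4 135.2] rect c [414.8 139.2] size [65.5  5.8] ang 15.7
  return _methods._mean(a, axis=axis, dtype=dtype,
  ret = um.true_divide(
```

```bash
cat > go.py <<'E'
import sys
from h import *
from scipy.spatial.transform import Rotation as Ro
# usage: go.py x y z yawdeg  -> turn first, then shift
x,y,z,yaw=map(float,sys.argv[1:5]); s=read_state()
R=Ro.from_euler("xyz",s["tool_rot"]); G=Ro.from_euler("xyz",[np.pi,0,np.radians(yaw)])
d=np.array([x,y,z])-s["eef_pos"]; rv=(R.inv()*G).as_rotvec()
print("t",s["clock"],"pos",s["eef_pos"].round(1),"rot",np.degrees(s["tool_rot"]).round(2),"w",round(s["width"],1),"F",s["force"].round(1))
print("turn frac",(rv/2).round(4),"rows>=",abs(rv).max()/.187)
print("shift after turn, frac",(G.inv().apply(d)/500).round(4),"dist",np.linalg.norm(d).round(1),"rows>=",np.linalg.norm(d)/62.5)
E
python3 go.py 430 -230 404 24.5
```

```text
t 0.1 pos [ 243.9 -602.2  403.9] rot [-179.9    -0.     22.05] w 85.4 F [-0.2  0.3  0.4]
turn frac [-0.0008 -0.     -0.0214] rows>= 0.22874233851581233
shift after turn, frac [ 6.473e-01 -5.231e-01 -2.000e-04] dist 416.1 rows>= 6.658234846313061
```

jog_arm --pt "1 0 0 0 -0.0008 0 -0.0214" --pt "1 0.08 -0.065 0 0 0 0" --pt "1 0.081 -0.065 0 0 0 0" --pt "1 0.081 -0.065 0 0 0 0" --pt "1 0.081 -0.065 0 0 0 0" --pt "1 0.081 -0.065 0 0 0 0" --pt "1 0.081 -0.065 0 0 0 0" --pt "1 0.081 -0.065 0 0 0 0" --pt "1 0.081 -0.068 0 0 0 0"

```text
clock: 1.23
eef_pos: [430.6, -228.9, 404.4]
tool_rot: [3.139, -0.0, 0.429]
force: [1.0, -0.5, 0.1]
width: 85.4
gripper_force: 0.0
```

```bash
python3 go.py 594.3 22 330 24.5
```

```text
t 1.225 pos [ 430.6 -228.9  404.4] rot [ 1.7987e+02 -2.0000e-02  2.4580e+01] w 85.4 F [ 1.  -0.5  0.1]
turn frac [ 0.0011 -0.0002  0.0007] rows>= 0.011778575655096506
shift after turn, frac [ 0.506  -0.3208  0.1489] dist 308.7 rows>= 4.938936920751369
```

jog_arm --pt "1 0.085 -0.054 0 0 0 0" --pt "1 0.085 -0.054 0.02 0 0 0" --pt "1 0.085 -0.054 0.03 0 0 0" --pt "1 0.085 -0.053 0.03 0 0 0" --pt "1 0.084 -0.053 0.03 0 0 0" --pt "1 0.082 -0.053 0.039 0 0 0" --pt "1 0 0 0 0 0 0"

```text
clock: 2.1
eef_pos: [594.5, 25.5, 327.7]
tool_rot: [-3.14, 0.0, 0.436]
force: [-1.2, 0.2, -0.2]
width: 85.7
gripper_force: 0.0
```

```bash
python3 go.py 594.3 22 247 24.5; python3 - <<'E'
from h import *
im=get_image("scene"); save(im,"s1.png",crop=(180,130,340,280),sc=4)
E
```

```text
t 2.1 pos [594.5  25.5 327.7] rot [-1.799e+02  1.000e-02  2.499e+01] w 85.7 F [-1.2  0.2 -0.2]
turn frac [-0.0009  0.0001  0.0043] rows>= 0.04580567135927941
shift after turn, frac [-0.0032  0.0062  0.1614] dist 80.8 rows>= 1.292254585862465
```

View pics/s1.png

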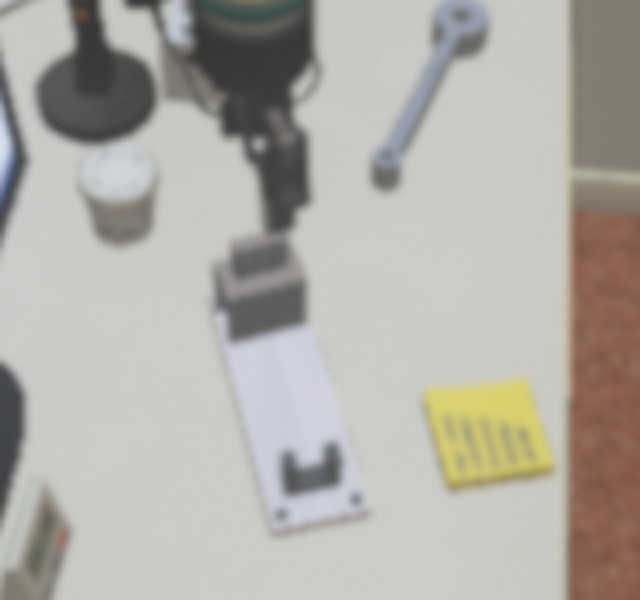

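The crop shows the fin at (260,255), with the gripper's near finger just above and in front of it at (280,215). It is ready to descend.

jog_arm --pt "1 -0.003 0.006 0.05 0 0 0.004" --pt "1 0 0 0.06 0 0 0" --pt "1 0 0 0.05 0 0 0" --pt "1 0 0 0 0 0 0" --pt "-1 0 0 0 0 0 0" --pt "-1 0 0 0 0 0 0" --pt "-1 0 0 0 0 0 0" --pt "-1 0 0 0 0 0 0" --pt "-1 0 0 0 0 0 0" --pt "-1 0 0 0 0 0 0"

```text
clock: 3.4
eef_pos: [593.7, 17.1, 249.9]
tool_rot: [3.14, -0.0, 0.42]
force: [-0.3, -0.6, 4.1]
width: 10.8
gripper_force: 63.3
```

```bash
python3 go.py 594.3 22 247 24.5
```

```text
t 3.4 pos [593.7  17.1 249.9] rot [ 1.799e+02 -2.000e-02  2.405e+01] w 10.8 F [-0.3 -0.6  4.1]
turn frac [ 0.0008 -0.0002 -0.0039] rows>= 0.042231625134109586
shift after turn, frac [ 0.0052 -0.0084  0.0057] dist 5.7 rows>= 0.0910920682755335
```

jog_arm --pt "-1 0 0 -0.02 0 0 0" --pt "-1 0 0 -0.04 0 0 0" --pt "-1 0 0 -0.06 0 0 0" --pt "-1 0 0 -0.07 0 0 0" --pt "-1 0 0 -0.08 0 0 0" --pt "-1 0 0 -0.04 0 0 0" --pt "-1 0 0 0 0 0 0" --pt "-1 0 0 0 0 0 0"

```text
clock: 4.4
eef_pos: [593.0, 17.2, 403.6]
tool_rot: [3.141, 0.002, 0.42]
force: [-0.1, 1.0, -1.6]
width: 10.8
gripper_force: 62.6
```

```bash
python3 go.py 520.5 386.4 405 -1.6; python3 - <<'E'
from m import *
for n in("top","scene"):
    im=get_image(n); np.save(n+"1.npy",im,allow_pickle=True); C=cloud(im)
    q=C.reshape(-1,3)
    for nm,lo,hi in(("tip",32,50),):
        a=q[(q[:,2]>lo)&(q[:,2]<hi)&(abs(q[:,0]-575)<60)&(abs(q[:,1]-80)<110)]
        lab=a[:,1]>90
        print(n,"fork",a[lab][:,:2].mean(0),lab.sum(),"pin",np.median(a[~lab],0),(~lab).sum())
p=np.vstack([get_image("scene")["pixels"][80:290,170:350]]);
im=get_image("scene");save(im,"s2.png",crop=(170,80,350,280),sc=3)
E
```

```text
t 4.4 pos [593.   17.2 403.6] rot [1.7995e+02 1.0000e-01 2.4040e+01] w 10.8 F [-0.1  1.  -1.6]
turn frac [0.0007 0.0008 0.2237] rows>= 2.392917356761996
shift after turn, frac [-0.1655 -0.7341 -0.0028] dist 376.3 rows>= 6.020176482428375
top fork [541.11539817 160.02133365] 37 pin [nan nan nan] 0
scene fork [544.51884839 162.36124498] 59 pin [596.68281919  22.65631715  40.67046174] 17
  return _methods._mean(a, axis=axis, dtype=dtype,
  ret = um.true_divide(
```

View pics/s2.png

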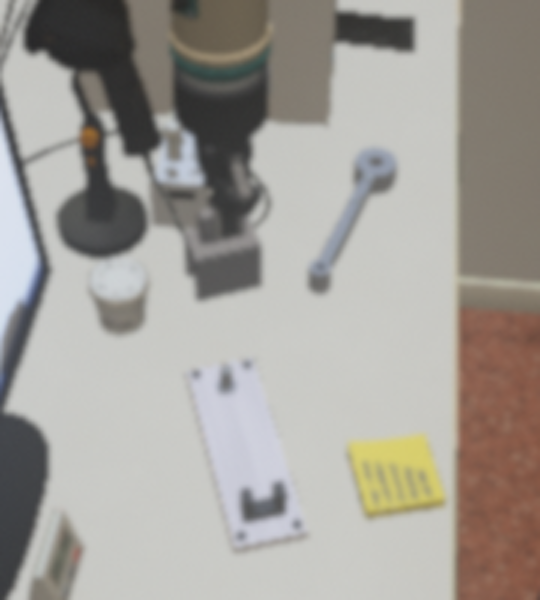

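The guard is in the fingers and level, around (225,265). The fin sits somewhat left of the fingers at (205,215), so the grip is off-centre. The pin at (226,378) and the fork at (263,500) are free. I'll measure the guard's offset in the grip.

```bash
python3 - <<'E'
from m import *
psi=np.radians(24.3); ux=np.array([np.cos(psi),np.sin(psi)]); uy=np.array([-ux[1],ux[0]])
for n in("top","scene"):
    im=np.load(n+"1.npy",allow_pickle=True).item(); C=cloud(im).reshape(-1,3)
    a=C[(np.hypot(C[:,0]-594,C[:,1]-20)<50)]
    for lo,hi in((160,180),(180,200),(200,214),(214,226),(226,260)):
        b=a[(a[:,2]>lo)&(a[:,2]<hi)]; d=b[:,:2]-[593,17.2]
        if len(b)>4: print(n,lo,len(b),"x",np.percentile(d@ux,[1,50,99]).round(1),"y",np.percentile(d@uy,[1,50,99]).round(1))
E
```

```text
scene 160 84 x [-25.7   7.7  32.5] y [-14.5  16.9  20.4]
scene 180 132 x [-26.    6.1  33.5] y [-16.8  17.3  20. ]
scene 200 85 x [-26.    7.3  34. ] y [-14.4  17.1  20.3]
scene 214 189 x [-25.4   8.9  33.6] y [-16.3   9.5  19.5]
scene 226 121 x [-13.1  11.2  23.7] y [-7.8  7.  20. ]
```

jog_arm --pt "-1 0 0 0 0 0 0.075" --pt "-1 0 0 0 0 0 0.075" --pt "-1 0 0 0 0 0 0.074" --pt "-1 -0.02 -0.08 0 0 0 0" --pt "-1 -0.025 -0.11 0 0 0 0" --pt "-1 -0.025 -0.11 0 0 0 0" --pt "-1 -0.025 -0.11 0 0 0 0" --pt "-1 -0.025 -0.11 0 0 0 0" --pt "-1 -0.025 -0.11 0 0 0 0" --pt "-1 -0.025 -0.1 0 0 0 0"

```text
clock: 5.85
eef_pos: [518.1, 386.7, 403.2]
tool_rot: [3.14, 0.0, -0.028]
force: [1.2, -0.3, -1.1]
width: 10.8
gripper_force: 62.6
```

jog_arm --pt "-1 0 0 0 0 0 0" --pt "-1 0 0 0 0 0 0" --pt "-1 0 0 0 0 0 0"

```text
clock: 6.22
eef_pos: [519.7, 382.8, 403.7]
tool_rot: [3.139, -0.001, -0.031]
force: [0.1, -0.3, -2.1]
width: 10.8
gripper_force: 62.6
```

```bash
python3 go.py 518 388 405 -1.6; python3 - <<'E'
from m import *
s=read_state();p=s["eef_pos"];psi=s["tool_rot"][2]; ux=np.array([np.cos(psi),np.sin(psi)]); uy=np.array([-ux[1],ux[0]])
for n in("top","scene"):
    im=get_image(n); np.save(n+"2.npy",im,allow_pickle=True); C=cloud(im).reshape(-1,3)
    a=C[(np.hypot(C[:,0]-p[0],C[:,1]-p[1])<50)]
    for lo,hi in((160,180),(180,200),(200,214),(214,226),(226,260)):
        b=a[(a[:,2]>lo)&(a[:,2]<hi)]; d=b[:,:2]-p[:2]
        if len(b)>4: print(n,lo,len(b),"x",np.percentile(d@ux,[1,50,99]).round(1),"y",np.percentile(d@uy,[1,50,99]).round(1))
    a=C[(C[:,2]>124)&(C[:,2]<145)&(abs(C[:,0]-520)<105)&(abs(C[:,1]-386)<25)][:,:2]; d=a-p[:2]
    print("rail rel",len(d),"x",np.percentile(d@ux,[1,50,99]).round(1),"y",np.percentile(d@uy,[5,50,95]).round(1))
save(im,"s3.png",crop=(170,190,350,370),sc=3)
E
```

```text
t 6.225 pos [519.7 382.8 403.7] rot [ 1.7984e+02 -5.0000e-02 -1.7700e+00] w 10.8 F [ 0.1 -0.3 -2.1]
turn frac [ 0.0014 -0.0004 -0.0015] rows>= 0.016196842859585513
shift after turn, frac [-0.0037 -0.0103 -0.0026] dist 5.6 rows>= 0.09003439517565837
top 160 30 x [-27.   -3.4  29.3] y [-21.3 -19.8   4.1]
top 180 24 x [-27.1 -14.2  29.2] y [-21.7 -19.8  13.6]
top 200 23 x [-27.2 -17.1  30. ] y [-20.6 -19.2  15.1]
top 214 116 x [-27.  -16.4  30.4] y [-19.8  -6.4  17.1]
top 226 20 x [-17.1 -14.7  -9.5] y [-16.3  -5.8   2.9]
rail rel 207 x [-95.8 -33.4  96.9] y [-4.   0.7  7.8]
scene 160 80 x [-25.2   5.1  32.6] y [-12.6  17.8  19.4]
scene 180 128 x [-25.9   0.9  32.5] y [14.2 18.  19.5]
scene 200 94 x [-25.6   3.1  31.9] y [16.7 17.7 19.6]
scene 214 254 x [-25.6  -4.8  33.7] y [-17.4  10.   19.2]
scene 226 60 x [-15.2  -8.6  23.7] y [-3.2  4.8 11.7]
rail rel 484 x [-92.4  -0.3  97.3] y [ 0.3  7.  10.9]
```

View pics/s3.png

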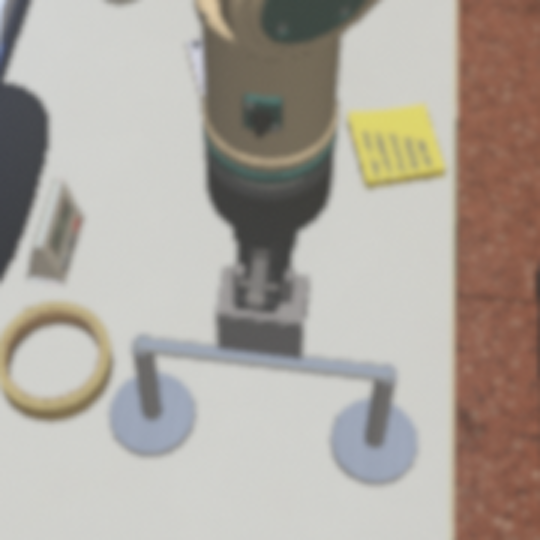

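The guard hovers behind the bar at (262,330), and the bar runs from (140,345) to (390,375). Both views put the bar's axis about 4 mm further in +y.

jog_arm --pt "-1 0 -0.008 0 0 0 0" --pt "-1 0 0 0.03 0 0 0" --pt "-1 0 0 0.04 0 0 0" --pt "-1 0 0 0.03 0 0 0" --pt "-1 0 0 0.03 0 0 0" --pt "-1 0 0 0.01 0 0 0" --pt "-1 0 0 0 0 0 0" --pt "-1 0 0 0 0 0 0"

```text
clock: 7.32
eef_pos: [519.3, 388.6, 334.6]
tool_rot: [3.141, -0.002, -0.028]
force: [0.5, -0.9, -0.9]
width: 11.0
gripper_force: 62.7
```

```bash
python3 go.py 519 386.8 325 -1.6; python3 - <<'E'
from m import *
s=read_state();p=s["eef_pos"]
for n in("top","scene"):
    im=get_image(n); C=cloud(im).reshape(-1,3)
    a=C[(np.hypot(C[:,0]-p[0],C[:,1]-p[1])<50)]
    z=a[:,2]; m=(z>85)&(z<170); print(n,np.histogram(z[m],bins=range(85,171,5))[0])
save(im,"s4.png",crop=(170,190,350,370),sc=3)
E
```

```text
t 7.325 pos [519.3 388.6 334.6] rot [ 1.7996e+02 -1.0000e-01 -1.6300e+00] w 11.0 F [ 0.5 -0.9 -0.9]
turn frac [ 0.0003 -0.0009 -0.0002] rows>= 0.009433579038513317
shift after turn, frac [-0.0006  0.0036  0.0192] dist 9.8 rows>= 0.15647751007458227
top [ 0  0  2  8  2  8  4  7  8 37 30  8 27 62 12  1  3]
scene [  0   0  16  25  25  23  27  26  39  78  69  29  60 139   8   3   6]
```

View pics/s4.png

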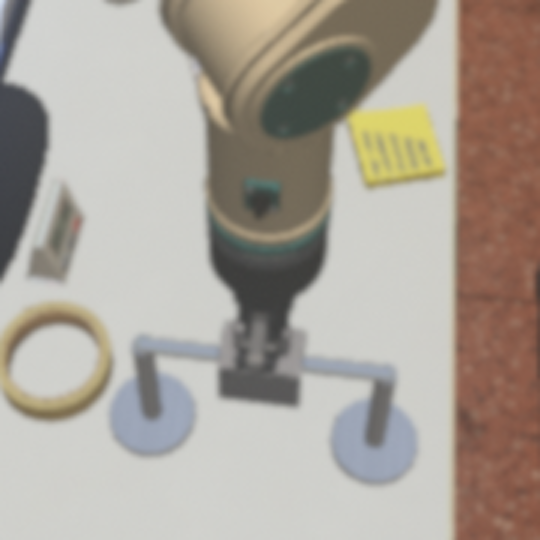

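The guard straddles the bar at (260,365), with its roof still about 10 mm above it. I'll lower it the rest of the way.

jog_arm --pt "-1 0 0 0.01 0 0 0" --pt "-1 0 0 0.006 0 0 0" --pt "-1 0 0 0.002 0 0 0" --pt "-1 0 0 0.002 0 0 0" --pt "-1 0 0 0 0 0 0" --pt "-1 0 0 0 0 0 0"

```text
clock: 8.18
eef_pos: [519.1, 388.4, 324.0]
tool_rot: [3.14, -0.001, -0.028]
force: [0.1, -0.8, -0.7]
width: 10.9
gripper_force: 62.8
```

jog_arm --pt "-1 0 0 0.002 0 0 0" --pt "-1 0 0 0.001 0 0 0" --pt "-1 0 0 0 0 0 0"

```text
clock: 8.55
eef_pos: [519.1, 388.4, 323.8]
tool_rot: [3.141, -0.001, -0.028]
force: [-2.4, -1.6, 5.3]
width: 10.7
gripper_force: 63.9
```

jog_arm --pt "-0.3 0 0 0 0 0 0" --pt "-0.1 0 0 0 0 0 0" --pt "0 0 0 0 0 0 0" --pt "0 0 0 0 0 0 0" --pt "0 0 0 -0.03 0 0 0" --pt "0 0 0 -0.06 0 0 0" --pt "0 0 0 -0.08 0 0 0" --pt "0 0 0 0 0 0 0"

```text
clock: 9.55
eef_pos: [520.1, 389.1, 412.3]
tool_rot: [-3.138, -0.007, -0.029]
force: [-0.4, -0.1, 0.4]
width: 42.9
gripper_force: 0.0
```

```bash
python3 go.py 477.5 -258.5 405 -16.2; python3 - <<'E'
from m import *
for n in("top","scene"):
    im=get_image(n); C=cloud(im).reshape(-1,3)
    a=C[(np.hypot(C[:,0]-520,C[:,1]-387)<55)];z=a[:,2]
    print(n,np.histogram(z,bins=range(60,201,10))[0]); rect(a[(z>142)&(z<157)],"roof"); rect(a[(z>162)&(z<182)],"fin")
save(im,"s5.png",crop=(170,190,350,370),sc=3)
E
```

```text
t 9.55 pos [520.1 389.1 412.3] rot [-179.77   -0.42   -1.64] w 42.9 F [-0.4 -0.1  0.4]
turn frac [-0.0025 -0.0034  0.1271] rows>= 1.359281779862974
shift after turn, frac [0.2795 1.2675 0.0145] dist 649.0 rows>= 10.384094600019488
top [  0   0   3  20  14  30  36 138  88   8   7  21   0   0]
roof 57 med [511.9 379.1] rect c [521.1 383. ] size [35.  54.5] ang 78.1
fin 28 med [508.8 386.9] rect c [508.5 388.1] size [12. 12.] ang 3.0
scene [  0   0  14  43  42  47  53 267 170  34  35  96   0   0]
roof 83 med [521.5 395. ] rect c [523.2 389.5] size [33.7 58.8] ang 88.6
fin 126 med [523.1 393.9] rect c [524.  392.4] size [38.7 12.3] ang 1.6
```

View pics/s5.png

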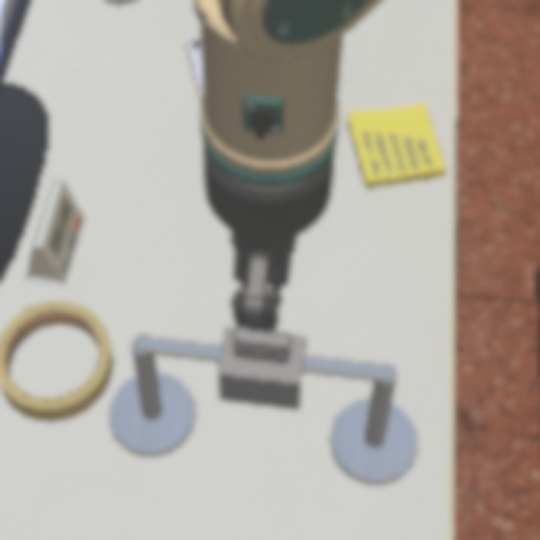

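The guard hangs by itself on the middle of the bar at (260,365), and the fingers are clear above it. Next is the lever.

jog_arm --pt "0.5 -0.004 0.08 0 0 0 0" --pt "0.5 -0.004 0.11 0 0 0 0" --pt "0.5 -0.004 0.11 0 0 0 0" --pt "0.5 -0.004 0.11 0 0 0 0" --pt "0.5 -0.004 0.11 0 0 0 0" --pt "0.5 -0.004 0.11 0 0 0 0" --pt "0.5 -0.004 0.11 0 0 0 0" --pt "0.5 -0.004 0.11 0 0 0 0" --pt "0.5 -0.004 0.11 0 0 0 0" --pt "0.5 -0.004 0.11 0 0 0 0"

```text
clock: 10.9
eef_pos: [483.2, -147.2, 407.5]
tool_rot: [3.141, 0.001, -0.028]
force: [1.2, -0.5, -0.4]
width: 64.1
gripper_force: 0.0
```

jog_arm --pt "0.5 -0.004 0.11 0 0 0 0" --pt "0.5 -0.005 0.11 0 0 0 0" --pt "0.5 0 0 0 0 0 -0.082" --pt "0.5 0 0 0 0 0 -0.082" --pt "0.5 0 0 0 0 0 -0.082" --pt "0.5 0 0 0 0 0 -0.082" --pt "0.5 0 0 0 0 0 -0.082" --pt "0.5 0 0 0 0 0 -0.082" --pt "0.5 0 0 0 0 0 -0.082" --pt "0.5 0 0 0 0 0 -0.082"

```text
clock: 12.15
eef_pos: [475.8, -255.4, 407.4]
tool_rot: [-3.14, 0.001, 1.289]
force: [-0.7, -0.3, 0.2]
width: 64.1
gripper_force: 0.0
```

```bash
python3 go.py 477.5 -258.5 250 73.8
```

```text
t 12.15 pos [ 475.8 -255.4  407.4] rot [-1.7992e+02  4.0000e-02  7.3850e+01] w 64.1 F [-0.7 -0.3  0.2]
turn frac [-0.0007  0.0004  0.0005] rows>= 0.007108915484391599
shift after turn, frac [-0.0051  0.0051  0.3147] dist 157.4 rows>= 2.518531394224059
```

jog_arm --pt "0.5 -0.005 0.005 0.08 0 0 0" --pt "0.5 0 0 0.1 0 0 0" --pt "0.5 0 0 0.1 0 0 0" --pt "0.5 0 0 0.034 0 0 0" --pt "0.5 0 0 0 0 0 0" --pt "0.5 0 0 0 0 0 0"

```text
clock: 12.9
eef_pos: [478.7, -259.1, 252.8]
tool_rot: [3.138, 0.002, 1.284]
force: [-0.2, -0.1, -0.2]
width: 64.2
gripper_force: 0.0
```

```bash
python3 go.py 477.5 -258.5 177 73.8;  python3 - <<'E'
from m import *
for n in("top","scene"):
    im=get_image(n); C=cloud(im).reshape(-1,3); a=C[(abs(C[:,0]-490)<70)&(abs(C[:,1]+225)<130)]
    h=a[(a[:,2]>15)&(a[:,2]<45)&(a[:,1]<-283)]; e=a[(a[:,2]>15)&(a[:,2]<45)&(a[:,1]>-147)]; 
    if len(h): print(n,"hub",h.mean(0),len(h))
    if len(e): print("boss",e.mean(0),len(e))
save(im,"s6.png",crop=(230,90,350,210),sc=4)
E
```

```text
t 12.9 pos [ 478.7 -259.1  252.8] rot [1.7979e+02 9.0000e-02 7.3550e+01] w 64.2 F [-0.2 -0.1 -0.2]
turn frac [ 0.0019  0.0008 -0.0022] rows>= 0.023708575668765306
shift after turn, frac [ 0.0005 -0.0027  0.1517] dist 75.9 rows>= 1.213728286772589
top hub [ 443.54758901 -310.55827737   30.10808033] 16
boss [ 510.56898618 -135.04416329   29.10036639] 50
scene hub [ 465.53661565 -302.75844983   27.489356  ] 118
boss [ 515.35678826 -131.06392621   26.50527423] 55
```

View pics/s6.png

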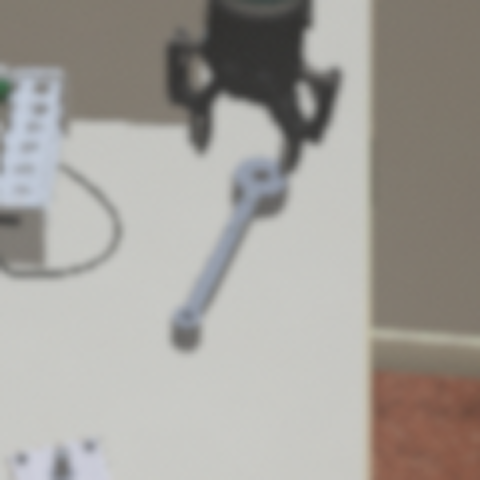

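The fingers at (200,145) and (290,165) straddle the line of the bar, above the stretch next to the hub at (260,180). I'll descend and grip.

jog_arm --pt "0.5 0.003 -0.001 0.05 0 0 0" --pt "0.5 0 0 0.05 0 0 0" --pt "0.5 0 0 0.04 0 0 0" --pt "0.5 0 0 0.012 0 0 0" --pt "0.5 0 0 0 0 0 0" --pt "0.5 0 0 0 0 0 0"

```text
clock: 13.75
eef_pos: [478.4, -257.7, 176.4]
tool_rot: [3.139, 0.002, 1.283]
force: [-0.4, -0.6, -0.7]
width: 64.1
gripper_force: 0.0
```

```bash
python3 go.py 478.5 -257 176 73.8
```

```text
t 13.75 pos [ 478.4 -257.7  176.4] rot [1.7983e+02 9.0000e-02 7.3530e+01] w 64.1 F [-0.4 -0.6 -0.7]
turn frac [ 0.0015  0.0008 -0.0023] rows>= 0.024808934824134845
shift after turn, frac [ 0.0014 -0.0002  0.0009] dist 0.8 rows>= 0.013013641107767973
```

jog_arm --pt "-1 0 0 0 0 0 0" --pt "-1 0 0 0 0 0 0" --pt "-1 0 0 0 0 0 0" --pt "-1 0 0 0 0 0 0" --pt "-1 0 0 0 0 0 0" --pt "-1 0 0 0 0 0 0" --pt "-1 0 0 -0.004 0 0 0" --pt "-1 0 0 -0.01 0 0 0" --pt "-1 0 0 -0.02 0 0 0" --pt "-1 0 0 0 0 0 0"

```text
clock: 15.0
eef_pos: [478.3, -257.6, 193.2]
tool_rot: [3.139, 0.001, 1.283]
force: [-0.2, 0.4, -4.3]
width: 13.3
gripper_force: 58.8
```

```bash
python3 go.py 478.5 -257 290 73.8;  python3 - <<'E'
from m import *
print(read_state()["torque"])
for n in("top","scene"):
    im=get_image(n); C=cloud(im).reshape(-1,3); a=C[(abs(C[:,0]-490)<70)&(abs(C[:,1]+225)<130)&(C[:,2]>20)]
    h=a[(a[:,1]<-290)&(a[:,2]<75)]; e=a[(a[:,1]>-147)]; print(n,"hub",np.median(h,0),len(h),"boss",np.median(e,0),len(e))
E
```

```text
t 15.0 pos [ 478.3 -257.6  193.2] rot [1.7984e+02 8.0000e-02 7.3540e+01] w 13.3 F [-0.2  0.4 -4.3]
turn frac [ 0.0014  0.0007 -0.0023] rows>= 0.02464713695196034
shift after turn, frac [ 0.0012  0.     -0.1936] dist 96.8 rows>= 1.5489111255320007
[-0.03788594  0.0124915   0.04588249]
top hub [ 442.71668757 -303.98636693   46.10892501] 16 boss [ 510.64907688 -134.20832552   47.3422484 ] 56
scene hub [ 452.29878952 -298.18768552   46.91097671] 22 boss [ 515.85489349 -128.49769442   42.1107484 ] 73
```

jog_arm --pt "-1 0 0 -0.05 0 0 0" --pt "-1 0 0 -0.08 0 0 0" --pt "-1 0 0 -0.06 0 0 0" --pt "-1 0 0 0 0 0 0"

```text
clock: 15.6
eef_pos: [478.6, -257.6, 289.2]
tool_rot: [3.136, 0.002, 1.283]
force: [-0.4, 0.8, -4.6]
width: 13.1
gripper_force: 59.3
```

```bash
python3 - <<'E'
from m import *
print(read_state()["eef_pos"])
for n in("top","scene"):
    im=get_image(n); np.save(n+"3.npy",im,allow_pickle=True); C=cloud(im); z=C[...,2]; near=(abs(C[...,0]-570)<75)&(abs(C[...,1]-85)<135)
    m=cv2.medianBlur(((z>6)&near&(z<60)).astype(np.uint8),3)
    k,l,st,_=cv2.connectedComponentsWithStats(m); i=1+st[1:,4].argmax(); r=rect(C[l==i],n+" plate")
    t=near&(z>33)&(z<52); q=C[t]; 
    f=q[q[:,1]>110]; p=q[q[:,1]<60]; f=f[(np.hypot(*(f[:,:2]-np.median(f[:,:2],0)).T)<35)]
    rect(f,"fork"); 
    if len(p): rect(p,"pin"); print("pin z",np.percentile(p[:,2],[5,50,95]))
save(im,"s7.png",crop=(200,170,300,270),sc=5)
E
```

```text
[ 478.62052877 -257.63007165  289.18482326]
top plate 1434 med [nan nan] rect c [567.   89.6] size [ 70.5 209.9] ang 20.1
fork 38 med [540.7 159.6] rect c [541.6 160. ] size [40.8 15.9] ang 20.7
pin 11 med [591.8  18.8] rect c [591.8  18.8] size [9.4 8.9] ang 43.4
pin z [34.94085448 39.51868429 43.52094967]
scene plate 1517 med [nan nan] rect c [570.9  89.5] size [ 62.3 210.7] ang 20.9
fork 58 med [537.7 162.5] rect c [544.8 161.6] size [39.7 17.8] ang 18.7
pin 14 med [596.6  21.5] rect c [595.7  21. ] size [ 8.8 10.6] ang 6.7
pin z [37.6950926  40.44595149 44.67440269]
```

View pics/s7.png

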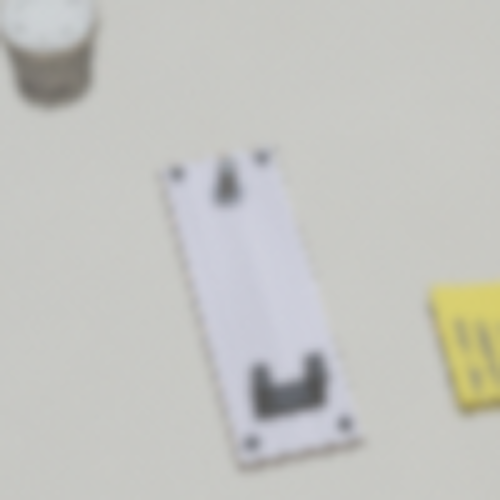

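The crop shows the free pin at (226,180) and the fork at (290,385). Pin to fork measures 149.5 mm against the 150 mm stated, at an angle of 109.9°. I'll turn and carry the lever there.

jog_arm --pt "-1 0 0 0 0 0 -0.04" --pt "-1 0 0 0 0 0 -0.06" --pt "-1 0 0 0 0 0 -0.065" --pt "-1 0 0 0 0 0 -0.065" --pt "-1 0 0 0 0 0 -0.06" --pt "-1 0 0 0 0 0 -0.027" --pt "-1 0 0 0 0 0 0"

```text
clock: 16.58
eef_pos: [477.2, -257.1, 285.6]
tool_rot: [-3.14, -0.001, 1.917]
force: [0.2, -0.6, -4.8]
width: 13.2
gripper_force: 59.1
```

```bash
python3 go.py 576.9 67.7 290 109.9
```

```text
t 16.575 pos [ 477.2 -257.1  285.6] rot [-1.7989e+02 -7.0000e-02  1.0983e+02] w 13.2 F [ 0.2 -0.6 -4.8]
turn frac [-0.001  -0.0006 -0.0006] rows>= 0.010551328302962704
shift after turn, frac [ 0.5429  0.4085 -0.0088] dist 339.7 rows>= 5.435774932836338
```

jog_arm --pt "-1 0.03 0.022 0 0 0 0" --pt "-1 0.06 0.045 0 0 0 0" --pt "-1 0.08 0.06 -0.003 0 0 0" --pt "-1 0.09 0.068 -0.003 0 0 0" --pt "-1 0.09 0.068 -0.003 0 0 0" --pt "-1 0.09 0.068 0 0 0 0" --pt "-1 0.06 0.045 0 0 0 0" --pt "-1 0.03 0.022 0 0 0 0" --pt "-1 0.013 0.01 0 0 0 0" --pt "-1 0 0 0 0 0 0"

```text
clock: 17.82
eef_pos: [577.3, 66.7, 291.2]
tool_rot: [-3.141, 0.002, 1.917]
force: [1.0, 0.4, -5.1]
width: 13.3
gripper_force: 59.1
```

jog_arm --pt "-1 0 0 0.02 0 0 0" --pt "-1 0 0 0.015 0 0 0" --pt "-1 0 0 0 0 0 0" --pt "-1 0 0 0 0 0 0" --pt "-1 0 0 0 0 0 0"

```text
clock: 18.45
eef_pos: [577.6, 67.4, 274.2]
tool_rot: [3.141, 0.002, 1.917]
force: [-0.3, -0.4, -5.0]
width: 12.6
gripper_force: 59.1
```

```bash
cat > lv.py <<'E'
from m import *
from scipy.spatial.transform import Rotation as Ro
s=read_state(); u=np.array([np.cos(np.radians(109.9)),np.sin(np.radians(109.9))]); w=np.array([-u[1],u[0]])
pins={"top":np.array([591.8,18.8]),"scene":np.array([595.9,21.2])}
ims={}
for n in("top","scene"):
    im=get_image(n); ims[n]=im; C=cloud(im).reshape(-1,3); d=C[:,:2]-pins[n]; a=d@u; b=d@w; z=C[:,2]
    m=(z>80)&(z<135)&(abs(b)<40)
    h=m&(a>-35)&(a<23); e=m&(a>150)&(a<215)
    for nm,k in(("hub",h),("boss",e),("hubside",m&(a<-10)&(a>-40)),("bar",m&(a>90)&(a<160))):
        if k.sum()>3: print(n,nm,k.sum(),"a",np.percentile(a[k],[2,50,98]).round(1),"b",np.percentile(b[k],[2,50,98]).round(1),"z",np.percentile(z[k],[5,50,95]).round(1))
E
python3 go.py 576.9 67.7 258.4 109.9; python3 - <<'E'
from lv import *
save(ims["scene"],"s8.png",crop=(190,130,310,270),sc=4)
E
```

```text
t 18.45 pos [577.6  67.4 274.2] rot [1.7997e+02 1.0000e-01 1.0986e+02] w 12.6 F [-0.3 -0.4 -5. ]
turn frac [ 0.0003  0.0008 -0.0003] rows>= 0.008913493474882607
shift after turn, frac [ 0.0011 -0.0012  0.0315] dist 15.8 rows>= 0.2524927636410963
top boss 89 a [150.6 171.2 185.5] b [-10.    0.5  10.2] z [110.5 127.1 131. ]
top bar 133 a [ 94.6 126.8 158.9] b [-8.1  0.3  5.6] z [114.1 127.3 131.3]
scene hub 18 a [ 2.3 12.7 22.5] b [-23.1 -17.7  12. ] z [118.9 125.  129. ]
scene boss 144 a [152.  180.9 189.6] b [-10.8  -1.4   9.8] z [102.3 126.5 130.2]
scene bar 142 a [ 92.  124.7 158.2] b [-7.3 -1.7  6.2] z [117.  128.  130.6]
```

View pics/s8.png

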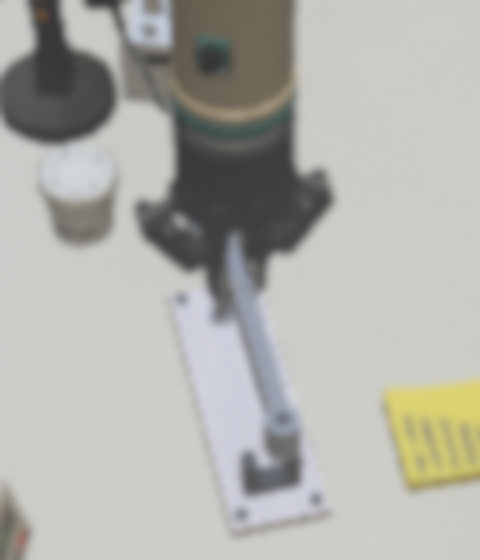

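The lever is held level over the fixture. Its boss at (283,425) is in line with the fork at (272,470), and the bar runs along the plate. I'll lower it to final height and check along the bar.

jog_arm --pt "-1 0.001 -0.001 0.012 0 0 0" --pt "-1 0 0 0.012 0 0 0" --pt "-1 0 0 0.007 0 0 0" --pt "-1 0 0 0 0 0 0" --pt "-1 0 0 0 0 0 0" --pt "-1 0 0 0 0 0 0"

```text
clock: 19.3
eef_pos: [577.0, 67.7, 258.6]
tool_rot: [3.141, 0.002, 1.918]
force: [0.3, 0.7, -4.7]
width: 13.3
gripper_force: 59.1
```

```bash
python3 go.py 576.9 67.7 258.4 109.9; python3 - <<'E'
from m import *
u=np.array([np.cos(np.radians(109.9)),np.sin(np.radians(109.9))]); w=np.array([-u[1],u[0]])
pins={"top":np.array([591.8,18.8]),"scene":np.array([595.9,21.2])}
for n in pins:
    C=cloud(get_image(n)).reshape(-1,3); d=C[:,:2]-pins[n]; a=d@u; b=d@w; z=C[:,2]
    q=(z>98)&(z<125)&(abs(b)<20)&(a>90)&(a<215); e=q&(a>np.percentile(a[q],99.5)-24)
    c,r=cv2.minEnclosingCircle(np.c_[a,b][e].astype(np.float32))
    print(n,"end",np.percentile(a[q],[98,99.5]).round(1),"boss circle",np.round(c,1),round(r,1),"z",np.median(z[e]),"bar z",np.median(z[q&(a<150)]))
    h=(z>60)&(z<125)&(abs(b)<40)&(a<0)&(a>-45); print("hub side",h.sum(),np.percentile(a[h],[1,5]) if h.sum() else "", np.percentile(b[h],[2,98]) if h.sum() else "")
E
```

```text
t 19.3 pos [577.   67.7 258.6] rot [1.7997e+02 9.0000e-02 1.0987e+02] w 13.3 F [ 0.3  0.7 -4.7]
turn frac [ 0.0003  0.0008 -0.0003] rows>= 0.008692919961700738
shift after turn, frac [ 0.     -0.0002  0.0005] dist 0.2 rows>= 0.003994961342958466
top end [184.7 186.4] boss circle [ 1.749e+02 -1.000e-01] 13.2 z 111.8346930401982 bar z 111.75109590713738
hub side 0  
scene end [188.8 190. ] boss circle [178.2   0.5] 12.6 z 112.12386908352877 bar z 112.04586354985214
hub side 1 [-0.72182251 -0.72182251] [-22.69644196 -22.69644196]
```

jog_arm --pt "-1 0.003 0 0 0 0 0" --pt "-1 0 0 0 0 0 0" --pt "-1 0 0 0 0 0 0" --pt "-1 0 0 0 0 0 0" --pt "-1 0 0 0 0 0 0" --pt "-1 0 0 0 0 0 0" --pt "-1 0 0 0 0 0 0" --pt "-1 0 0 0 0 0 0"

```text
clock: 20.4
eef_pos: [576.4, 69.1, 258.4]
tool_rot: [3.141, 0.002, 1.918]
force: [0.5, 0.6, -4.9]
width: 12.8
gripper_force: 59.1
```

```bash
python3 go.py 576.4 69 258.4 109.9; python3 - <<'E'
from m import *
C=cloud(get_image("scene")).reshape(-1,3); a=C[np.hypot(C[:,0]-522,C[:,1]-390)<55]; z=a[:,2]; rect(a[(z>162)&(z<182)],"fin"); rect(a[(z>142)&(z<157)],"roof")
print(read_state()["qd"].round(4)); print(finish_job())
E
```

```text
t 20.4 pos [576.4  69.1 258.4] rot [1.7999e+02 9.0000e-02 1.0987e+02] w 12.8 F [ 0.5  0.6 -4.9]
turn frac [ 0.0001  0.0008 -0.0003] rows>= 0.008533410120454079
shift after turn, frac [-0.0002  0.      0.0001] dist 0.1 rows>= 0.0020550083243462652
fin 134 med [523.7 393.5] rect c [524.  391.6] size [12.4 39.1] ang 88.2
roof 85 med [519.3 394.9] rect c [523.5 389.8] size [35.  56.8] ang 90.0
[ 0.0001  0.0004 -0.0018  0.0003 -0.0007 -0.0006  0.0004]
the job is handed in; nothing more can be done
None
```

I handed the job in at about 20 s: the guard hangs on the middle of the rail, and the lever is held level and still over the fixture with its hub about 40 mm above the pin tip. The hub's centring over the pin is worked out from the end boss, good to about 2 mm, because the gripper hid the hub.

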